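# Pull a seized sprocket cluster off a freehub body

### The job

Pull the sprocket cluster off the freehub body it has seized onto, leaving the freehub body seated in the hold-down jig. First swing the jig's handle a quarter turn anticlockwise (seen from above) to its stop so the clamp holds the freehub body down, then lift the cluster straight off and set it down gently, upright on its sprockets, in the shallow parts tray. Leave the clamp closed and leave the tin, loose ring, spanner and pedal around it where they are.

Things in the scene. Friction and masses are not known exactly. Their poses are not given: they have to be found in the camera images.
- cluster_mid (a point): OUTER part: loose steel sleeve, diameter 46, height 62, bore 35 mm, ~250 g, with 3 toothed sprockets (62 to 54 mm across) on its lowest 15 mm; grip the plain sleeve above them. Point: on its axis, 31 mm above its underside; z up. It starts over the freehub body, underside 16 mm above the bench, seized by friction (5 to 15 N of pull beyond its weight; lets go after about 25 mm of lift).
- freehub_top (a point): INNER part: loose steel spigot, diameter 31 mm, rising 50 mm from an 8 mm thick flange with two opposite ears (94 mm over the ears, 22 mm wide, along y). ~300 g: it comes up with the cluster unless clamped. Point: centre of its top face, 66 mm above the bench at the start, seen down the cluster's bore; z up. Its flange lies on the jig's plate between four key blocks.
- jig: Hold-down jig, fixed to the bench: dark steel plate 150 x 150 x 8 mm with a turning aluminium clamp ring (122 mm across, two inward lugs, highest point besides the handle 26 mm). Origin: on the bench under the ring's centre, the common axis of ring, freehub body and cluster; z up, x along the middle of the handle's sweep.
- clamp (a joint): Angle of clamp ring and handle about the jig's vertical axis: 0 = open stop, 1.571 = closed stop, growing anticlockwise from above; starts at 0 to 0.3. At angle q the post lies q - 0.785 rad from the jig's x axis. Closed, the lugs lie over the ears (1.5 mm of play) and hold them down. Light friction (0.12 N m), no spring; stays where left.
- clamp_post (a point): The handle: an upright black post 18 mm in diameter and 50 mm tall at the end of an arm, 100 mm from the jig's axis; the point is on the post's axis, half-way up, 50 mm above the bench. The arm's top face is 25 mm above the bench.
- tray: Shallow aluminium parts tray, fixed to the bench: 170 x 170 mm outside, 28 mm high, walls and floor 4 mm thick, empty. Origin at the centre of its underside, on the bench; x and y along its sides, z up.
- grease_tin: Bystander: closed tin 52 mm in diameter, 45 mm tall, near the robot between jig and tray; origin at the centre of its underside.
- spare_ring: Bystander: dark steel ring 48 mm across, 12 mm high, flat on the bench beyond jig and tray; origin at the centre of its underside.
- spanner: Bystander: spanner 180 mm long lying at the left; origin in its middle, underside.
- pedal: Bystander: black bicycle pedal 90 x 72 x 25 mm lying at the right; origin at the centre of its underside.
Not all that is in view belongs to the job. What is meant by the tray is not red, and is the smaller of those in its own colour. There is more than one size of the jig; the job needs the larger.

How it is judged:
On the way, in this order (a step that is already met when the one before it is completed fails the run):
1. the clamp handle is turned to its closed stop with the cluster still down on the freehub body (value of joint clamp above 1.4 rad and z of cluster_mid in the frame of freehub_top below -0.017 m), for 0.2 s.
2. the cluster is lifted clear of the freehub body, which stays down in the closed clamp (z of cluster_mid in the frame of freehub_top above 0.031 m and z of freehub_top in the frame of jig below 0.071 m and value of joint clamp above 1.3 rad), for 0.1 s.
At the end, for the whole second after the job is handed in: The cluster stands still and upright (within 0.12 rad, sprockets down) on the floor of the tray, the freehub body is still seated in the jig (within 3 mm of its seat in height, 6 mm sideways, 0.08 rad of tilt), and the clamp is still closed (beyond 1.3 rad) (x of cluster_mid in the frame of tray between -0.056 and 0.056 m and y of cluster_mid in the frame of tray between -0.056 and 0.056 m and z of cluster_mid in the frame of tray between 0.031 and 0.039 m and angle between cluster_mid's own z axis and vertical below 0.12 rad and linear speed of cluster below 0.03 m/s and z of freehub_top in the frame of jig below 0.069 m and horizontal distance between freehub_top and jig below 0.006 m and angle between freehub_top's own z axis and vertical below 0.08 rad and value of joint clamp above 1.3 rad); the robot touches nothing.
It fails at once if the freehub body is dragged up out of its seat by more than 8 mm (z of freehub_top in the frame of jig above 0.074 m).
It fails at once if the cluster is dropped: it falls free at more than 0.7 m/s (linear speed of cluster above 0.7 m/s and contact force between the fingers and cluster below 0.5 N).
It fails at once if the grease tin, spare ring, spanner or pedal is moved more than 40 mm (distance of any of grease_tin, spare_ring, spanner, pedal from where it was at the start of the episode above 0.04 m).
It also fails if it takes over 51 s, if anything falls off the work surface, if the arm or the gripper's body presses on something with over 40 N, if the wrist force passes 120 N, or if a joint passes its speed limit or range.

### The arm

A 7-joint arm with a two-finger parallel gripper is mounted at the origin on the work surface. World frame = base frame: x ahead of the robot, y to its left, z up, the work surface at z = 0. Lengths are in m, angles in rad, forces in N, time in s.
With the tool pointing down it reaches from about 0.35 to 0.9 m from the base axis. Payload 8.1 kg.
Tool frame: the origin (TCP) lies between the finger pads; the fingertips stand 25 mm ahead of it and the grasp point (between the pads) lies 6 mm ahead of it; z points along the fingers, y is the direction in which the jaws open and shut (so a half turn about z gives the same grasp; the last joint's range is limited). The gripper opens to 92 mm and grips with 3 to 60 N. Pads are 19 mm wide; open, the fingers measure 130 mm over their backs; the gripper's body (75 mm by 190 mm) begins 47 mm behind the grasp point.
Start: joints at [1.161, 0.434, 0.025, 1.573, -0.012, 1.134, -0.075], TCP at [0.189, -0.596, 0.224] pointing down, gripper open.
Joint ranges: [-2.62, 2.62], [-0.44, 2.09], [-1.27, 1.32], [0.08, 2.57], [-1.32, 4.46], [0.12, 2], [-2.74, 2.74]. Speed limits (rad/s): [2.22, 2.22, 3.01, 3.01, 3.14, 3.14, 3.14].

### API

Orientations are given as a rotation vector (axis times angle).
In Python, from cell import * gives the robot as it stands.
- The arm moves only by the shell command python3 -m jog 'ROWS' [FORCE]. ROWS is JSON, one flat list of numbers, 5 for each row, row after row: the finger opening in mm, from 0 to 91.8, then the shift along the tool's x, y, z in units of 40 mm (1.0 is 40 mm), then the turn about the tool's z in units of 6 degrees (1.0 is 6 degrees). A call has 1 to 20 rows; each row shifts and turns the pose as measured when the row begins, along the tool's axes as they then stand; what a row does not reach is not made up. A row lasts 1/12 s, in which the tool goes at most 41.7 mm and 7.16 degrees, less where a joint would pass 70% of its speed; a pose out of reach is approached as far as the arm can. A call is refused whole if a number of a shift passes 1 or a number of a turn 1, either way. A call with a gripper value outside its range is refused whole. The fingers move at their own pace and stop on an object; FORCE is the grip in N (left out, the last holds). Time passes only in rows, so rows that do not move let the fingers close. It gives the time, the measured TCP pose, the force and the opening at its end, in the units of the state.
- observe(): the state, without advancing time (a new reading comes with each control period).
- get_image(name): name is "side" or "top" or "wrist"; returns the picture (420x560x3 uint8, red, green, blue); there is no depth.
- camera_params(name): a dict with "intrinsics" (3x3 intrinsics, pixels), "xyz" and "orientation" of the camera in the world. Camera axes: x right, y down, z forward; pixel columns grow to the right and rows downward; lengths in m; the calibration is good to about 2 mm. A picture is of the moment at which its call begins: read the wrist's pose just before it. camera_params takes no time and is no camera call; for the wrist camera it gives the pose at the moment of the call.
- sign_off(): hands the job in, once; it reports no verdict.
The state is a dict: "clock": time; "joints": joint angles; "dq": joint speeds; "joint_efforts": joint torques, N m; "position": TCP position; "ee_rot": TCP orientation; "force": force on the tool from outside, world axes, zero at the start; "ft_torque": the same for the moment, N m; "width": opening from 0.0 (shut) to 1.0 (fully open).
Only numpy, scipy, OpenCV 4.12 (cv2) and the standard library are available. Lean on these libraries where they do the work, as an engineer would, in place of code of your own. Each camera call takes 0.05 s, during which the arm holds its last target. There are 200 camera calls.

## Working session

There is one attempt and no reset: what is moved stays moved. The work goes in short steps, Python scripts to look and compute and a shell command to move; the robot and the scene stay as the last step left them, time stands still between calls to the robot, and variables do not carry over. Pictures are saved under pics/ and viewed, about 8 in all and at most 12, crops included, and the job is handed in when it is done.

```bash
mkdir -p pics; ls
python3 - <<'E'
from cell import *
import cv2
s=observe();print(s)
for n in("top","side"):
    print(n,camera_params(n)); cv2.imwrite(f"pics/{n}0.png",get_image(n)[:,:,::-1])
E
```

```text
pics
{'clock': 0.0, 'joints': array([ 1.16141372,  0.4351776 ,  0.02497389,  1.57411998, -0.0115829 ,
        1.13402048, -0.07510442]), 'dq': array([-2.67788207e-04,  3.06450454e-04, -2.06748900e-03, -3.57827782e-05,
       -9.44490862e-04,  2.91429317e-04,  1.87222887e-03]), 'joint_efforts': array([-5.43711249e-04, -6.67849445e+01,  9.85032544e-01, -3.14464509e+01,
       -6.02381257e-02,  4.26962378e-02,  1.53123810e-04]), 'position': array([ 0.188521  , -0.59532752,  0.22276435]), 'ee_rot': array([-3.10321003e+00, -4.79666085e-01,  6.22561413e-04]), 'force': array([-0.31583779,  0.66890758,  0.09583142]), 'ft_torque': array([-0.00688489,  0.03334155, -0.035686  ]), 'width': 0.9963010729400741}
top {'intrinsics': array([[405.92968327,   0.        , 278.27337979],
       [  0.        , 405.92968327, 208.80760544],
       [  0.        ,   0.        ,   1.        ]]), 'xyz': array([ 0.35263281, -0.00589742,  1.12735435]), 'orientation': array([-2.13682392,  2.19889987, -0.12702378])}
side {'intrinsics': array([[426.26981201,   0.        , 278.75406165],
       [  0.        , 426.26981201, 209.12242621],
       [  0.        ,   0.        ,   1.        ]]), 'xyz': array([-0.04098188,  0.91880607,  0.77621678]), 'orientation': array([-0.68667895,  2.47799598, -1.36654239])}
```

View pics/top0.png

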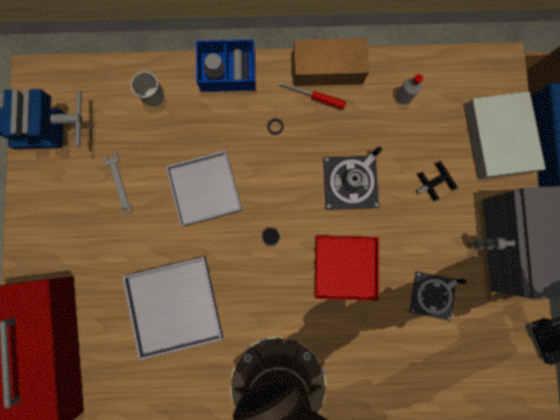

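View pics/side0.png

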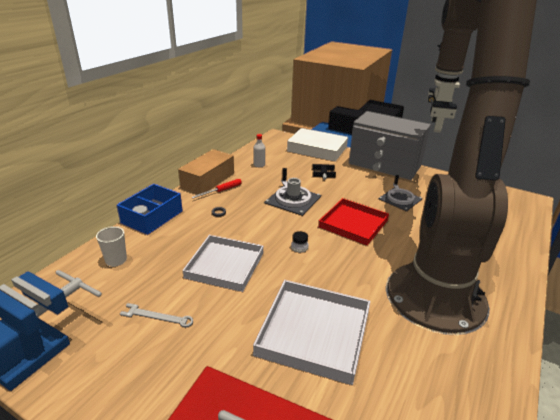

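The top view shows aluminium trays at (205,188), the smaller, and (172,306), the larger, plus a red one at (347,267). The jigs are at (351,181), larger and carrying the cluster, and (434,296), smaller. The ones meant are the tray at (205,188) and the jig at (351,181). I'll confirm both in one crop and measure them.

```bash
cat > h.py <<'E'
from cell import *
import cv2, numpy as np
from scipy.spatial.transform import Rotation as R
def ray(n,uv,z,p=None):
    p=p or camera_params(n); d=R.from_rotvec(p["orientation"]).apply(np.linalg.solve(p["intrinsics"],[*uv,1]))
    return p["xyz"]+d*(z-p["xyz"][2])/d[2]
def proj(n,X,p=None):
    p=p or camera_params(n); c=R.from_rotvec(p["orientation"]).inv().apply(np.array(X)-p["xyz"]); q=p["intrinsics"]@c; return q[:2]/q[2]
E
python3 - <<'E'
from h import *
im=cv2.imread("pics/top0.png")
a=cv2.resize(im[135:235,160:260],(400,400),interpolation=cv2.INTER_CUBIC)
b=cv2.resize(im[135:235,310:410],(400,400),interpolation=cv2.INTER_CUBIC)
cv2.imwrite("pics/crop.png",np.hstack([a,b]))
for n,uv,z in[("tray",(205,188),.02),("bigtray",(172,306),.02),("jigplate",(351,182),.008),("sprock",(354,179),.078),("post",(378,151),.075),("small",(434,296),.008),("tin",(271,236),.045),("ring",(275,127),.01),("pedal",(436,181),.02)]: print(n,ray("top",uv,z).round(3))
E
```

```text
tray [0.538 0.185 0.02 ]
bigtray [0.222 0.276 0.02 ]
jigplate [ 0.546 -0.221  0.008]
sprock [ 0.542 -0.216  0.078]
post [ 0.616 -0.284  0.075]
small [ 0.226 -0.431  0.008]
tin [0.4   0.006 0.045]
ring [ 0.709 -0.013  0.01 ]
pedal [ 0.54  -0.455  0.02 ]
```

View pics/crop.png

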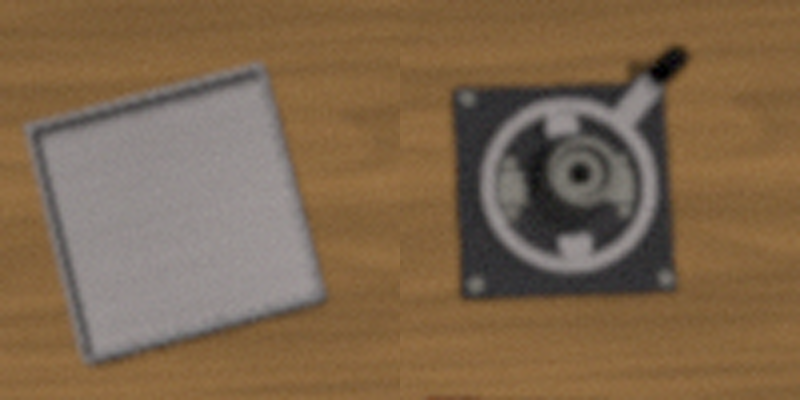

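The crop confirms both. The smaller aluminium tray is centred at about (204,188). The larger jig has its plate centre at about (351,183), the cluster at about (355,178), and the post at about (380,148), near its open stop. The handle has to swing round the far side, from −y to +y. I'll move above the jig for a close look.

```bash
python3 -m jog '[91,0,0,-0.6,1, 91,0,0,-0.6,1, 91,0,0,-0.6,0.93, 91,0.5,-0.8,0,0, 91,0.5,-0.8,0,0, 91,0.6,-0.8,0,0, 91,0.6,-0.8,0,0, 91,0.6,-0.8,0,0, 91,0.6,-0.8,0,0, 91,0.6,-0.8,0,0, 91,0.6,-0.8,0,0, 91,0.6,-0.7,0,0,91,0.6,-0.7,0,0,91,0.6,-0.7,0,0,91,0,0,0,0,91,0,0,0,0]'
python3 - <<'E'
from h import *
s=observe();print(s["clock"],s["position"].round(4),R.from_rotvec(s["ee_rot"]).as_matrix().round(3))
p=camera_params("wrist");print(p)
im=get_image("wrist");cv2.imwrite("pics/w1.png",im[:,:,::-1])
import pickle;pickle.dump(p,open("w1.pkl","wb"))
for uv in[(457,90),(662,88),(675,290),(464,295)]: print(ray("top",(310+(uv[0]-400)/4,135+uv[1]/4),.008).round(4))
for uv in[(30,125),(262,65),(325,298),(90,360)]: print(ray("top",(160+uv[0]/4,135+uv[1]/4),.028).round(4))
print(ray("top",(355,178.3),.078).round(4),ray("top",(380.5,148),.075).round(4))
E
```

```text
clock: 1.43
position: [0.4565, -0.2425, 0.292]
ee_rot: [-3.132, 0.033, 0.014]
force: [-0.4, -0.5, 0.0]
width: 0.992
1.4333 [ 0.4565 -0.2425  0.292 ] [[ 1.    -0.021 -0.009]
 [-0.021 -1.     0.01 ]
 [-0.009 -0.009 -1.   ]]
{'intrinsics': array([[374.79197281,   0.        , 276.48688185],
       [  0.        , 374.79197281, 209.28213756],
       [  0.        ,   0.        ,   1.        ]]), 'xyz': array([ 0.53975871, -0.2446787 ,  0.45293828]), 'orientation': array([ 2.0391029 , -2.07692302, -0.3365482 ])}
[ 0.6178 -0.1492  0.008 ]
[ 0.6152 -0.2937  0.008 ]
[ 0.4719 -0.2948  0.008 ]
[ 0.4726 -0.148   0.008 ]
[0.6004 0.286  0.028 ]
[0.6382 0.1259 0.028 ]
[0.4749 0.0854 0.028 ]
[0.4372 0.2453 0.028 ]
[ 0.5433 -0.2186  0.078 ] [ 0.6235 -0.2911  0.075 ]
```

View pics/w1.png

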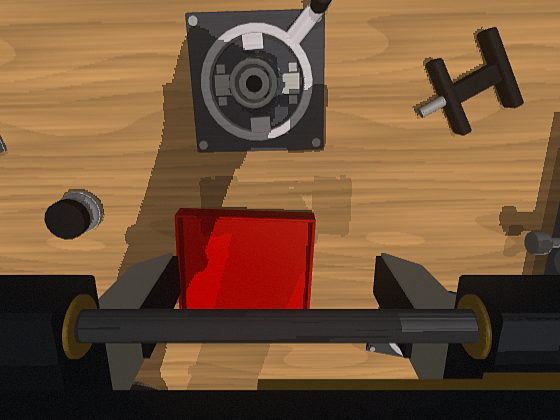

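The wrist view shows the big jig with its plate corners at about (188,12), (325,12), (326,150) and (197,152). The cluster's top ring is at (253,83), the post top at about (320,3), and the pedal at (470,80), well clear. I'll cross-check these against the top camera.

Run:
```python
from h import *
import pickle;p=pickle.load(open("w1.pkl","rb"))
print("cl",ray("wrist",(253.5,83),.078,p).round(4),"post",ray("wrist",(321,3),.075,p).round(4))
for uv in[(188,12),(325,12),(326,150),(197,152)]: print(ray("wrist",uv,.008,p).round(4))
a=np.array([.5435,-.2195])
for q in range(-45,50,10): print(q,(a+.1*np.array([np.cos(np.radians(q)),np.sin(np.radians(q))])).round(3))
```

```text
cl [ 0.545  -0.2195  0.078 ] post [ 0.612  -0.2827  0.075 ]
[ 0.6193 -0.1476  0.008 ]
[ 0.6161 -0.2938  0.008 ]
[ 0.4691 -0.2979  0.008 ]
[ 0.4695 -0.1445  0.008 ]
-45 [ 0.614 -0.29 ]
-35 [ 0.625 -0.277]
-25 [ 0.634 -0.262]
-15 [ 0.64  -0.245]
-5 [ 0.643 -0.228]
5 [ 0.643 -0.211]
15 [ 0.64  -0.194]
25 [ 0.634 -0.177]
35 [ 0.625 -0.162]
45 [ 0.614 -0.149]
```

The two cameras agree: the axis is at about (0.544,−0.220), the plate is 147–150 mm across, and the post is at about (0.616,−0.287). I'll move above the post.

```bash
python3 -m jog '[70,1,0.26,0,0, 70,1,0.26,0,0, 70,1,0.26,0.1,0, 70,1,0.26,0.3,0, 70,0,0,1,0, 70,0,0,1,0, 70,0,0,1,0, 70,0,0,0.9,0, 70,0,0,0,0]'
python3 - <<'E'
from h import *
s=observe();print(s["position"].round(4),R.from_rotvec(s["ee_rot"]).as_matrix().round(3))
import pickle
p=camera_params("wrist");cv2.imwrite("pics/w2.png",get_image("wrist")[:,:,::-1]);pickle.dump(p,open("w2.pkl","wb"))
print(proj("wrist",[.616,-.287,.075],p),proj("wrist",[.544,-.22,.078],p),proj("wrist",s["position"]+[0,0,-.025],p))
E
```

```text
clock: 2.23
position: [0.6127, -0.3012, 0.1114]
ee_rot: [-3.138, 0.057, 0.011]
force: [-1.0, -0.1, -0.7]
width: 0.764
[ 0.6127 -0.3012  0.1114] [[ 0.999 -0.036 -0.007]
 [-0.036 -0.999  0.003]
 [-0.007 -0.003 -1.   ]]
[253.12721714 237.45402209] [151.28165505 350.45196995] [278.39261274 250.34412669]
```

View pics/w2.png

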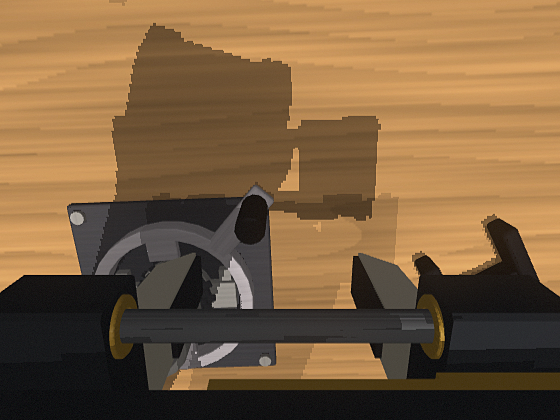

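The post is at about (254,236), matching the predicted (253,237), with the fingers straddling it. I'll correct 14 mm sideways, descend and narrow the gap.

```bash
python3 -m jog '[70,0.1,-0.35,0,-0.3, 70,0,0,0.6,0, 70,0,0,0.6,0, 30,0,0,0,0, 30,0,0,0,0,30,0,0,0,0,30,0,0,0,0,30,0,0,0,0]' 10
```

```text
clock: 2.95
position: [0.6291, -0.2904, 0.0881]
ee_rot: [3.134, 0.001, 0.032]
force: [-0.3, -0.2, -0.0]
width: 0.449
```

```bash
python3 -m jog '[45,-0.32,-0.05,0,0, 45,0,0,0.35,0, 45,0,0,0.3,0, 30,0,0,0,0, 30,0,0,0,0,30,0,0,0,0]' 10
```

```text
clock: 3.45
position: [0.6207, -0.29, 0.0682]
ee_rot: [3.13, 0.001, 0.047]
force: [0.4, 1.0, 1.0]
width: 0.346
```

```bash
python3 -m jog '[30,0.16,-0.25,0.05,0, 30,0.16,-0.27,0.05,0, 30,0.12,-0.28,0,0, 30,0.08,-0.28,0,0, 30,0.05,-0.28,0,0]' 10
```

```text
clock: 3.87
position: [0.65, -0.2384, 0.0669]
ee_rot: [3.121, -0.007, 0.062]
force: [2.3, -3.3, -0.4]
width: 0.324
```

```bash
python3 -m jog '[30,-0.25,-0.2,0,0, 30,-0.06,-0.27,0,0, 30,-0.1,-0.27,0.05,0, 30,-0.12,-0.25,0,0]' 10
```

```text
clock: 4.2
position: [0.6329, -0.191, 0.0639]
ee_rot: [3.122, -0.0, 0.069]
force: [1.0, -2.9, -0.4]
width: 0.328
```

```bash
python3 -m jog '[30,-0.08,-0.25,0,0, 30,-0.13,-0.25,0,0, 30,-0.18,-0.22,0,0, 30,-0.2,-0.2,0,0]' 10
```

```text
clock: 4.53
position: [0.6076, -0.1478, 0.062]
ee_rot: [3.123, 0.003, 0.068]
force: [-0.0, -2.8, 0.1]
width: 0.328
```

```bash
python3 -m jog '[30,-0.15,-0.15,0,0, 30,-0.15,-0.15,0,0,30,0,0,0,0]' 10
python3 - <<'E'
from h import *
s=observe();print(s["position"].round(4),s["force"])
cv2.imwrite("pics/t3.png",cv2.resize(get_image("top")[130:230,300:420,::-1],None,fx=5,fy=5,interpolation=cv2.INTER_CUBIC))
E
```

```text
clock: 4.78
position: [0.5913, -0.1309, 0.0606]
ee_rot: [3.125, 0.007, 0.062]
force: [-0.1, 0.8, -0.7]
width: 0.329
[ 0.5913 -0.1309  0.0606] [-0.07389659  0.78224048 -0.67835839]
```

View pics/t3.png

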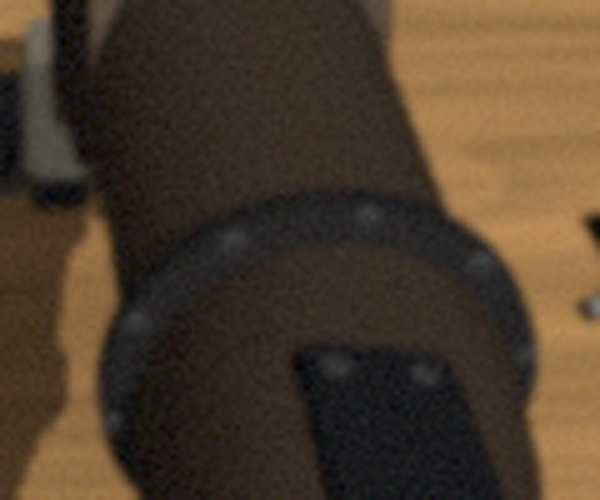

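The arm hides the jig in this view, and the contact force is gone. I'll raise the tool straight up, back it off in −x, and look with the wrist camera.

```bash
python3 -m jog '[40,0,0,-0.5,0, 40,0,0,-0.8,0, 40,0,0,-0.8,0,40,-0.3,0,-0.8,0,70,-0.9,0,-0.8,0,91,-0.9,0,-0.5,0,91,-0.9,0,0,0,91,0,0,0,0,91,0,0,0,0]' 10
python3 - <<'E'
from h import *
import pickle
s=observe();print(s["position"].round(4),R.from_rotvec(s["ee_rot"]).as_matrix().round(3))
p=camera_params("wrist");cv2.imwrite("pics/w4.png",get_image("wrist")[:,:,::-1]);pickle.dump(p,open("w4.pkl","wb"))
for q in(30,40,45): print(q,proj("wrist",[.544+.1*np.cos(np.radians(q)),-.22+.1*np.sin(np.radians(q)),.075],p))
print(proj("wrist",[.544,-.22,.078],p))
E
```

```text
clock: 5.58
position: [0.4664, -0.1299, 0.2263]
ee_rot: [3.127, 0.004, 0.06]
force: [0.9, -0.2, 0.9]
width: 0.746
[ 0.4664 -0.1299  0.2263] [[ 0.999  0.002  0.039]
 [ 0.003 -1.    -0.014]
 [ 0.039  0.014 -0.999]]
30 [328.69985711 -14.02172892]
40 [309.42005728   0.5804293 ]
45 [300.80450378   9.09219759]
[386.74307555 105.49471152]
```

View pics/w4.png

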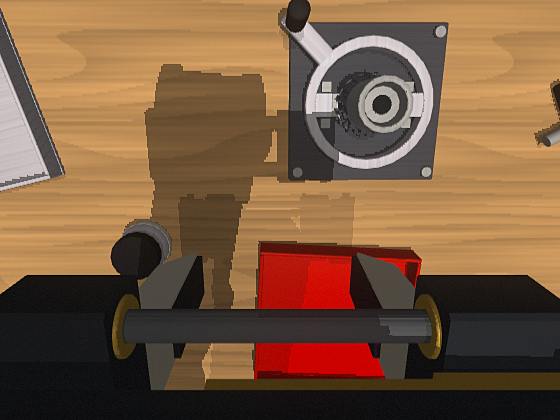

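The post top is at about (299,10), where 45° predicts (301,9). The lugs, at (318,103) and (425,105), lie over the ears, so the clamp is closed. The cluster top at (383,103) puts the axis at about (0.545,−0.218). Next I'll go above the cluster.

```bash
python3 -m jog '[91.8,0.6,0.72,0,0, 91.8,0.6,0.72,0.3,0, 91.8,0.6,0.72,0.2,0, 91.8,0,0,0.7,0, 91.8,0,0,0.7,0,91.8,0,0,0,0,91.8,0,0,0,0]' 10
python3 - <<'E'
from h import *
s=observe();M=R.from_rotvec(s["ee_rot"]).as_matrix();print(s["position"].round(4),M.round(3))
print(M.T@(np.array([.545,-.218,.064])-s["position"])/.04, M.T@[0,0,1])
E
```

```text
clock: 6.22
position: [0.5504, -0.222, 0.1487]
ee_rot: [3.127, 0.007, 0.06]
force: [0.1, -0.3, 0.7]
width: 1.003
[ 0.5504 -0.222   0.1487] [[ 0.999  0.004  0.038]
 [ 0.005 -1.    -0.014]
 [ 0.038  0.014 -0.999]]
[-0.21528004 -0.13111025  2.1096109 ] [ 0.03825837  0.01432797 -0.99916515]
```

```bash
python3 -m jog '[91.8,-0.15,-0.1,0.2,0, 91.8,-0.03,-0.02,0.7,0, 91.8,-0.03,-0.02,0.7,0, 91.8,0,0,0.4,0, 91.8,0,0,0,0,91.8,0,0,0,0]' 10
python3 - <<'E'
from h import *
s=observe();M=R.from_rotvec(s["ee_rot"]).as_matrix();print(s["position"].round(4),s["force"])
print(M.T@(np.array([.545,-.218,.064])-s["position"])/.04)
E
```

```text
clock: 6.72
position: [0.5479, -0.2144, 0.0713]
ee_rot: [3.126, 0.012, 0.071]
force: [-0.3, -0.5, 0.8]
width: 0.999
[ 0.5479 -0.2144  0.0713] [-0.25669501 -0.45282046  0.8188642 ]
[-0.08225462  0.08595607  0.18094512]
```

```bash
python3 -m jog '[91.8,-0.08,0.09,0.2,0, 91.8,0,0,0.08,0, 40,0,0,0,0,40,0,0,0,0,40,0,0,0,0,40,0,0,0,0,40,0,0,0,0,40,0,0,0,0,40,0,0,0,0,40,0,0,0,0]' 10;  python3 -m jog '[35,0,0,0,0,35,0,0,0,0,35,0,0,0,0]' 50
```

```text
clock: 7.55
position: [0.5485, -0.2194, 0.0661]
ee_rot: [3.122, 0.013, 0.086]
force: [0.2, -0.4, -1.0]
width: 0.513
clock: 7.8
position: [0.5485, -0.2194, 0.0661]
ee_rot: [3.122, 0.012, 0.086]
force: [-0.6, -0.5, 0.6]
width: 0.491
```

The opening is 45–46 mm, so the sleeve is held. Lifting slowly.

```bash
python3 -m jog '[35,0.01,0,-0.12,0, 35,0.01,0,-0.15,0, 35,0.01,0,-0.15,0, 35,0.01,0,-0.15,0]' 55
python3 - <<'E'
from h import *
s=observe();M=R.from_rotvec(s["ee_rot"]).as_matrix();print(s["position"].round(4),M[:,2].round(3))
E
```

```text
clock: 8.13
position: [0.5456, -0.2188, 0.0864]
ee_rot: [3.124, 0.012, 0.074]
force: [2.8, -2.7, -11.6]
width: 0.493
[ 0.5456 -0.2188  0.0864] [ 0.047 -0.016 -0.999]
```

```bash
python3 -m jog '[35,0.01,0,-0.15,0, 35,0.01,0,-0.15,0, 35,0.01,0,-0.15,0, 35,0.01,0,-0.15,0]' 55
python3 - <<'E'
from h import *
s=observe();M=R.from_rotvec(s["ee_rot"]).as_matrix();print(s["position"].round(4),M[:,2].round(3))
cv2.imwrite("pics/s5.png",cv2.resize(get_image("side")[130:230,230:350,::-1],None,fx=5,fy=5,interpolation=cv2.INTER_CUBIC))
E
```

```text
clock: 8.47
position: [0.547, -0.2181, 0.1148]
ee_rot: [3.124, 0.012, 0.078]
force: [-0.1, -0.7, -2.3]
width: 0.493
[ 0.547  -0.2181  0.1148] [ 0.05  -0.016 -0.999]
```

View pics/s5.png

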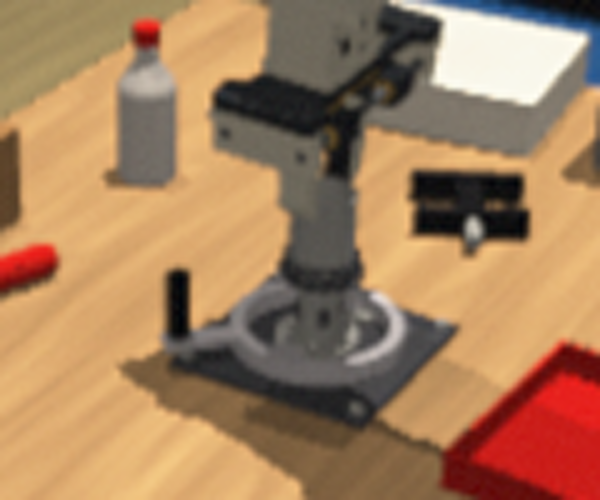

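The cluster is free and only its weight remains on the wrist. The freehub is still in the jig and the clamp is closed, with the post at (178,300) in the crop. I'll rise and travel to the tray centre at about (0.538,0.186).

```bash
python3 -m jog '[35,0.02,0,-0.4,0, 35,0.02,0,-0.5,0, 35,0.02,0,-0.5,0, 35,0.02,0,-0.5,0, 35,0,0,-0.2,0, 35,0,-0.4,0,0, 35,0,-0.6,0,0, 35,0,-0.7,0,0, 35,0,-0.7,0,0, 35,0,-0.7,0,0, 35,0,-0.7,0,0, 35,0,-0.7,0,0]' 55
```

```text
clock: 9.52
position: [0.5454, -0.0381, 0.2047]
ee_rot: [3.118, -0.008, 0.091]
force: [0.1, 0.3, -2.3]
width: 0.493
```

```bash
python3 -m jog '[35,0,-0.6,0,0, 35,0,-0.7,0,0, 35,0,-0.7,0,0, 35,0,-0.7,0,0, 35,0,-0.7,0,0, 35,0,-0.7,0,0, 35,0,-0.7,0,0, 35,0,-0.5,0,0, 35,0,-0.2,0,0,35,0,0,0,0]' 55
python3 - <<'E'
from h import *
s=observe();M=R.from_rotvec(s["ee_rot"]).as_matrix();print(s["position"].round(4),M.round(3))
print(M.T@(np.array([.538,.186,.064])-s["position"])/.04)
E
```

```text
clock: 10.35
position: [0.5415, 0.2012, 0.1983]
ee_rot: [3.122, 0.007, 0.089]
force: [-0.3, -0.1, -2.1]
width: 0.488
[0.5415 0.2012 0.1983] [[ 0.998  0.004  0.057]
 [ 0.005 -1.    -0.018]
 [ 0.057  0.018 -0.998]]
[-0.2796845   0.31789459  3.35225454]
```

```bash
python3 -m jog '[35,-0.1,0.3,0.3,0, 35,-0.04,0,0.5,0, 35,-0.04,0,0.6,0, 35,-0.04,0,0.6,0, 35,-0.03,0,0.5,0, 35,-0.02,0,0.3,0,35,0,0,0,0]' 55
```

```text
clock: 10.93
position: [0.5396, 0.1754, 0.0832]
ee_rot: [3.118, -0.005, 0.095]
force: [-0.0, 0.5, -2.6]
width: 0.494
```

```bash
python3 -m jog '[35,-0.02,-0.1,0.3,0, 35,-0.01,-0.05,0.2,0, 35,0,0,0.12,0, 35,0,0,0.08,0, 35,0,0,0,0]' 55
```

```text
clock: 11.35
position: [0.5421, 0.1747, 0.0558]
ee_rot: [3.115, -0.015, 0.098]
force: [-0.6, -0.8, -2.3]
width: 0.493
```

```bash
python3 -m jog '[35,0,0,0.05,0, 35,0,0,0.05,0]' 40; python3 -m jog '[35,0,0,0.04,0]' 30
```

```text
clock: 11.52
position: [0.5438, 0.1743, 0.0539]
ee_rot: [3.115, -0.016, 0.102]
force: [-11.3, -4.2, 30.9]
width: 0.5
clock: 11.6
position: [0.544, 0.1742, 0.054]
ee_rot: [3.115, -0.016, 0.104]
force: [-10.1, -2.6, 19.6]
width: 0.504
```

Contact came at z = 0.054, as predicted. I'll ease off the grip, open modestly and retreat straight up.

```bash
python3 -m jog '[46,0,0,-0.03,0, 48,0,0,0,0, 52,0,0,0,0, 60,0,0,0,0, 70,0,0,0,0, 70,0,0,0,0,70,0,0,0,0,70,0,0,0,0]' 5; python3 -m jog '[70,0.02,0,-0.3,0, 70,0.04,0,-0.6,0, 70,0.04,0,-0.8,0, 70,0.05,0,-0.8,0, 70,0.05,0,-0.8,0,70,-0.6,0,-0.5,0, 70,-0.8,0,0,0, 70,-0.8,0,0,0,70,0,0,0,0]'
python3 - <<'E'
from h import *
cv2.imwrite("pics/t6.png",cv2.resize(get_image("top")[120:240,160:420,::-1],None,fx=3,fy=3,interpolation=cv2.INTER_CUBIC))
p=camera_params("wrist");cv2.imwrite("pics/w6.png",get_image("wrist")[:,:,::-1])
for z in(.004,.066): print(proj("wrist",[.544,.174,z],p))
E
```

```text
clock: 12.27
position: [0.5461, 0.1752, 0.058]
ee_rot: [3.117, -0.016, 0.112]
force: [0.3, 0.2, -0.5]
width: 0.761
clock: 13.02
position: [0.4526, 0.1794, 0.2096]
ee_rot: [3.117, -0.018, 0.107]
force: [-0.6, -0.1, -0.8]
width: 0.763
[277.12014049 100.61763642]
[278.98417282  96.60253402]
```

View pics/w6.png

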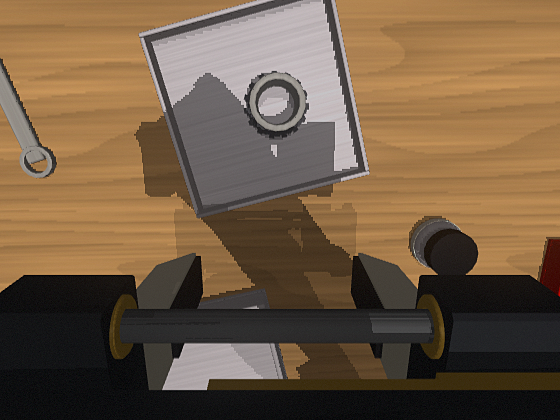

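View pics/t6.png

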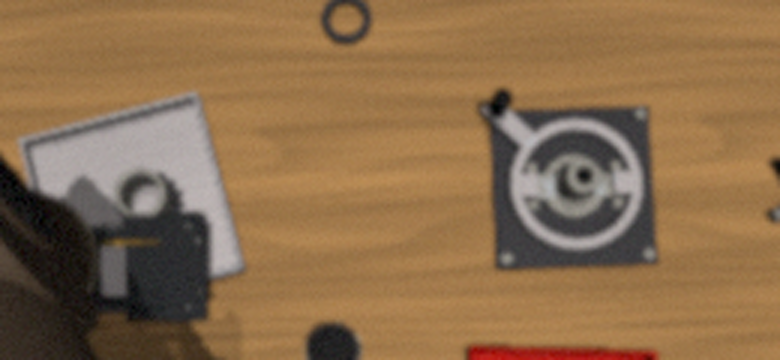

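In the wrist view the cluster stands upright on the tray floor at (277,102), about 14 mm from the tray centre and inside the 56 mm limit. The top view shows the freehub seated with the lugs over its ears and the handle at its closed stop at (497,100). The tin and ring are in place, and the gripper is clear.

```bash
python3 -c "
from cell import *
print(sign_off())"
```

```text
the job is handed in; nothing more can be done
None
```

The cluster is off the freehub body and standing upright in the smaller aluminium tray, and the job is handed in at about 13 s of the 51 s allowed. `sign_off()` reported no verdict.

**What I did:**
- I swung the larger jig's handle to its closed position with the fingers either side of the post.
- I gripped the sleeve at 50–55 N and pulled it straight up. The upward pull peaked near 12 N in the readings, then fell to about 2.3 N, roughly the cluster's weight.
- I carried it over, set it down, released it and backed off.

**Last checks:**
- **Clamp:** closed. The post is where a 45° handle angle predicts it, to within about 2 pixels, and the lugs lie over the ears.
- **Freehub body:** it looks seated in the jig. I judged this by eye and did not measure its height or tilt.
- **Cluster:** upright on the tray floor, about 14 mm from the tray's centre. The tool height at contact, 54 mm, matched what I predicted.
- **Surroundings:** the tin and ring look undisturbed. The spanner and pedal were only partly in the final views, but nothing passed near them. The gripper is clear of everything.

**What did not go as planned:**
- The tool slipped past the post at the end of its swing, so I never felt a firm stop and confirmed the closing by camera only.
- The tool picked up about 3° of tilt during the moves. It was nearly the same at grasp and set-down, so the cluster stayed upright.
- The set-down briefly pressed with about 31 N on the wrist, below the limits.

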